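Hold the amber glass cell in the light path

ROBOT

A 7-joint arm with a two-finger parallel gripper is mounted at the origin on the work surface. World frame = base frame: x ahead of the robot, y to its left, z up, the work surface at z = 0. Lengths are in m, angles in rad, forces in N, time in s.
With the tool pointing down it reaches from about 0.4 to 0.85 m from the base axis. Payload 10.4 kg.
Tool frame: the origin (TCP) lies between the finger pads; the fingertips stand ahead of it and the grasp point (between the pads) lies 3 mm ahead of it (r.tips_ahead is the z of the fingertips in the tool frame, in m); z points along the fingers, y is the line along which they close (so a half turn about z gives the same grasp; the last joint's range is limited). The gripper opens to 87 mm and grips with 3 to 60 N. Pads are 19 mm wide; open, the fingers measure 117 mm over their backs; the gripper's body (75 mm by 190 mm) begins 51 mm behind the grasp point.
Start: joints at [-1.338, 0.332, -0.065, 1.46, 0.022, 1.35, -0.088], TCP at [0.158, 0.605, 0.214] pointing down, gripper open.
Joint ranges: [-2.6, 2.6], [-0.5, 2.12], [-1.47, 1.34], [0.16, 2.42], [-1.27, 4.41], [0.06, 2.06], [-2.6, 2.6]. Speed limits (rad/s): [2.22, 2.22, 2.79, 2.79, 3.14, 3.14, 3.14].

INTERFACE

Orientations are given as a unit quaternion [x, y, z, w].
In Python, from bench import telemetry, camera, get_calibration, r gives the robot as it stands.
- The arm moves only by the tool drive_tool, never from a script. Its argument "series" is one flat list of numbers, 7 for each row, row after row: the turn, a rotation vector about the tool's x, y, z in units of 5 degrees (1.0 is 5 degrees), then the shift along the tool's x, y, z in units of 40 mm (1.0 is 40 mm), then the opening, from -1 (shut) to 1 (fully open). A call has 1 to 10 rows; each row is the pose to reach, as a shift and turn from the pose commanded when the call began, along the tool's axes at that moment; what a row does not reach only later rows make up. A row lasts 1/12 s, in which the tool goes at most 41.7 mm and 7.16 degrees, less where a joint would pass 70% of its speed; a pose out of reach is approached as far as the arm can. A call with a gripper value outside its range is refused whole. The fingers move at their own pace and stop on an object; "grip_force" is the grip in N (left out, the last holds). Time passes only in rows, so rows that repeat a pose let the fingers close. It gives the time, the measured TCP pose, the force, the opening and the grip force at its end, in the units of the state.
- telemetry.read_state(): the state, without advancing time (a new reading comes with each control period).
- camera(name): name is "scene" or "top"; returns the picture (400x640x3 uint8, red, green, blue); there is no depth.
- get_calibration(name): a dict with "fovy" (degrees; the focal length in pixels is half the picture's height over the tangent of half this angle, whatever the lens; pixels are square), "cx", "cy" (the principal point, pixels), "dist" ([k1, k2, p1, p2, k3] as OpenCV has them; the pictures are not rectified), "xyz" and "rotation" of the camera in the world. Camera axes: x right, y up, looking along -z (the intrinsics and any distortion apply to the point x, -y, -z); pixel columns grow to the right and rows downward; lengths in m; the calibration is good to about 2 mm. A picture is of the moment at which its call begins. get_calibration takes no time and is no camera call.
- r.close_job(): hands the job in; it is judged then, once.
The state is a dict: "time": time; "joint_positions": joint angles; "joint_vel": joint speeds; "joint_torque": joint torques, N m; "ee_pos": TCP position; "eef_rot": TCP orientation; "ft_force": force on the tool from outside, world axes, zero at the start; "torque": the same for the moment, N m; "width": finger opening in m; "grip_force": force on a finger pad.
Only numpy, scipy, OpenCV 4.12 (cv2) and the standard library are available. Lean on these libraries where they do the work, as an engineer would, in place of code of your own. Each camera call takes 0.05 s, during which the arm holds its last target. There are 200 camera calls.

TASK

Switch the lamp of the little light bench on by pushing the red-knobbed toggle lever fully over, away from the side it leans to. Then take the amber glass cell out of its stand, gripping it by its two frosted faces only and never touching the clear windows, and hold it upright and still midway between lamp and sensor, centred in the light path with its clear windows facing along the beam. Finish while still holding it there with nothing else carrying it; do not bump the bench, leave the lamp on, and leave the green and blue cells and the other things on the desk where they are.

Things in the scene. Friction and masses are not known exactly. Their poses are not given: they have to be found in the camera images.
- amber_center (a point): Amber glass cell, the one to hold: an upright block 26 mm (its x) by 24 mm (its y) by 64 mm high (its z, up), about 90 g; the point is its centre, 32 mm above its underside. Faces along its x: clear windows, not to be touched. Faces along its y: pale frosted plates, 24 mm apart outside, 24 mm wide, full height: grip there. It may stand in any of the three slots.
- amber_windows: The two clear windows of the amber cell, facing along its x, 17.5 mm wide, 60 mm tall, standing 1 mm proud; origin at the centre of the cell's underside, axes as the cell's.
- amber: The whole amber cell, origin at the centre of its underside, axes as above.
- green_center (a point): Green glass cell, left alone: same size as the amber one; its centre, half-way up (32 mm above its underside)
- blue_center (a point): Blue glass cell, left alone: same size as the amber one; its centre, half-way up (32 mm above its underside)
- stand: Fixed black stand, 190 mm (its x) by 55 mm (its y) by 26 mm high, origin at the centre of its underside. Three slots in a row along its x, 60 mm apart, 12 mm deep, 1.5 mm play all round; each holds a cell, whose axes lie along the stand's axes and which stands 52 mm out of it and lifts straight up.
- bench: Fixed light bench: base plate 300 mm (its x) by 90 mm (its y) by 12 mm thick, origin at the centre of its underside. At the -x end a dark lamp housing (64 mm wide, its lens ends 82 mm from the middle), at the +x end a white sensor housing (54 mm wide, from 86 mm from the middle on), both 120 mm high, open space between. A red cross on the plate marks the middle.
- light_path (a point): The middle of the light path: the point on the beam midway between lamp and sensor, 85 mm above the desk, over the red cross. Its x axis is the beam's direction (lamp to sensor), z is up. The centre of the cell belongs here.
- switch (a joint): Toggle lever of the lamp, angle in rad: near 0 off (leaning to the -x side of its base), 1.0 fully over to the +x side (on). It stays where it is left and takes about 1 N at the knob.
- switch_tip (a point): Centre of the lever's red ball knob (26 mm diameter), 80 mm from the pivot; the rod is 10 mm thick. 92 mm above the desk at either end of the swing, 102 mm when upright.
- switch_base: Fixed white block under the lever, 70 mm (its x) by 50 mm (its y) by 25 mm high, origin at the centre of its underside. The lever swings in its x-z plane about a pivot 22 mm above the origin, from -0.5 rad (off) to +0.5 rad (on) about upright.
- tumbler: White cup, 72 mm across, 100 mm high, loose, leave alone; origin under its centre.
- tin: Black pencil tin, 75 x 200 x 38 mm, loose, leave alone; origin under its centre.
- eraser: White and blue eraser, 45 x 22 x 13 mm, loose, leave alone; origin under its centre.
- highlighter: Yellow highlighter, 120 x 18 x 14 mm, loose, leave alone; origin under its centre.
Things that resemble listed ones, but are neither listed nor needed, are in the scene too. Of the things that look like the amber, the middle-sized one is meant.

How it is judged:
By the outcome, as a careful person would: the job done as asked, in the order asked, and still so for the second after the job is handed in, while the arm keeps its last pose, push and grip.
It also fails if it takes over 53 s, if anything falls off the work surface, if the arm or the gripper's body presses on something with over 40 N, if the wrist force passes 120 N, or if a joint passes its speed limit or range.

## Working session

There is one attempt and no reset: what is moved stays moved. The work goes in short steps, Python scripts to look and compute and a tool call to move; the robot and the scene stay as the last step left them, time stands still between calls to the robot, and variables do not carry over. Pictures are saved under pics/ and viewed, at most 10 in all, crops included, and the job is handed in when it is done.

Besides the shell and the picture viewer there is one more tool, called by a JSON object that holds its "name" and its "arguments". drive_tool: Moves the arm, as the interface text tells. Its arguments: {"type":"object","properties":{"series":{"type":"array"},"grip_force":{"type":"number"}},"required":["series"]}

```bash
mkdir -p pics; ls
cat > h.py <<'E'
import numpy as np,cv2
from bench import telemetry,camera,get_calibration,r
from scipy.spatial.transform import Rotation as R
def rot(c):
    q=np.array(c["rotation"]); return q if q.shape==(3,3) else R.from_quat(q).as_matrix()
def K(c):
    f=200/np.tan(np.radians(c["fovy"])/2); return np.array([[f,0,c["cx"]],[0,f,c["cy"]],[0,0,1.]])
def ray(n,uv):
    c=get_calibration(n); p=cv2.undistortPoints(np.array(uv,float).reshape(-1,1,2),K(c),np.array(c["dist"],float)).reshape(-1,2)
    d=np.c_[p[:,0],-p[:,1],-np.ones(len(p))]@rot(c).T
    return np.array(c["xyz"],float),d
def onz(n,uv,z):
    o,d=ray(n,uv); return o+d*((z-o[2])/d[:,2:])
def px(n,X):
    c=get_calibration(n); p=(np.atleast_2d(X)-np.array(c["xyz"]))@rot(c); p=p*[1,-1,-1]
    return cv2.projectPoints(p,np.zeros(3),np.zeros(3),K(c),np.array(c["dist"],float))[0].reshape(-1,2)
def snap(n,f):
    i=camera(n); cv2.imwrite(f"pics/{f}.png",i[:,:,::-1]); return i
E
python3 - <<'E'
from h import *
for n in("scene","top"):
    snap(n,n+"0"); print(get_calibration(n))
print(telemetry.read_state(),r.tips_ahead)
E
```

```text
pics
{'fovy': 47.88213092445713, 'cx': 323.7198540576612, 'cy': 201.21027699204063, 'dist': array([-0.05940701,  0.        ,  0.        ,  0.        ,  0.        ]), 'xyz': array([ 0.97100222, -0.59358423,  0.66496884]), 'rotation': array([0.43004339, 0.12693601, 0.22966862, 0.86382999])}
{'fovy': 55.58440869949684, 'cx': 322.5591835845071, 'cy': 200.48832329156352, 'dist': array([-0.01263212,  0.        ,  0.        ,  0.        ,  0.        ]), 'xyz': array([0.49401001, 0.0434292 , 0.8333639 ]), 'rotation': array([ 0.04638866, -0.04612827, -0.70435896,  0.70682299])}
{'time': 0.1, 'joint_positions': array([-1.33760953,  0.33280262, -0.06473214,  1.46083528,  0.0216402 ,
        1.34991058, -0.08850832]), 'joint_vel': array([ 0.00030495, -0.00122182, -0.00064944, -0.00108051,  0.00050844,
        0.00054578,  0.00119529]), 'joint_torque': array([ 8.69714077e-04, -6.24536848e+01,  2.44713557e-02, -3.90717173e+01,
       -6.12625550e-02,  3.65271850e-02,  9.87983958e-05]), 'ee_pos': array([0.15803881, 0.6043258 , 0.21314791]), 'eef_rot': array([ 1.27520383e-01,  9.91835750e-01, -6.28275949e-04, -3.77497203e-05]), 'ft_force': array([ 0.71089046,  0.48280639, -0.55044126]), 'torque': array([-0.03241693, -0.009766  ,  0.0004159 ]), 'grip_force': 0.0, 'width': 0.08729475890120773} 0.022
```

View pics/scene0.png

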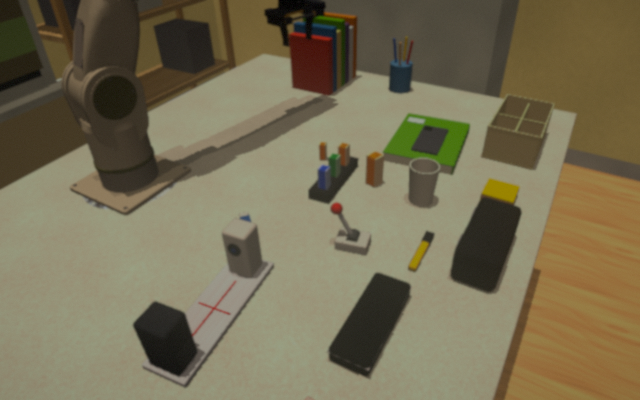

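View pics/top0.png

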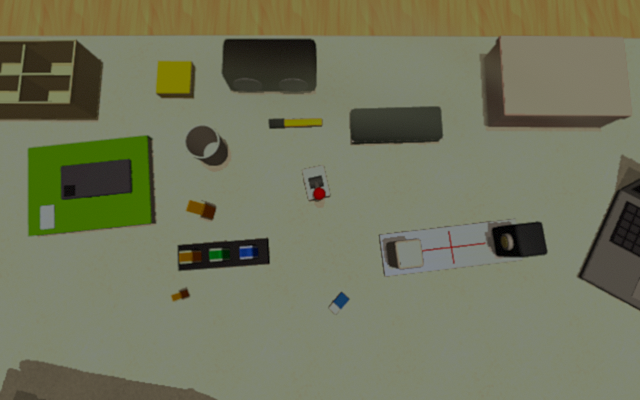

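The scene view shows three amber things: a small one at (322,150), one in the stand at (344,155) and a large one at (375,168). In the top view they are at (181,294), (190,256) and (200,210). The one in the stand's end slot is middle-sized and matches a 64 mm cell, so I take it as the amber cell. The lamp is the dark housing at (520,240) in the top view and the sensor is at (405,253). The knob is at (319,194) and leans towards the robot.

Run:
```python
from h import *
t=cv2.imread("pics/top0.png"); s=cv2.imread("pics/scene0.png")
a=cv2.resize(t[150:310,160:350],None,fx=3,fy=3,interpolation=2)
b=cv2.resize(t[210:285,370:560],None,fx=3,fy=3,interpolation=2)
c=cv2.resize(s[135:260,295:390],(0,0),fx=2.3,fy=2.3,interpolation=2)
im=np.zeros((600,800,3),np.uint8); im[:360,:570]=a[:360,:570]; im[370:370+225,:570]=b; im[:c.shape[0],575:575+c.shape[1]]=c[:, :225]
cv2.imwrite("pics/crop0.png",im)
g=t.astype(int)
h=cv2.cvtColor(t,cv2.COLOR_BGR2HSV)
def blobs(m,x0,y0,x1,y1,name,z,view="top"):
    k=np.zeros(m.shape,np.uint8);k[y0:y1,x0:x1]=m[y0:y1,x0:x1]
    cs=cv2.findContours(k,0,2)[0]; c=max(cs,key=cv2.contourArea)
    rc=cv2.minAreaRect(c); bx=cv2.boxPoints(rc); P=onz(view,bx+0.0,z)[:,:2]
    print(name,cv2.contourArea(c),np.round(rc[0],1),np.round(bx,1).tolist(),"\n  world c",P.mean(0).round(4),P.round(4).tolist(),[round(float(np.linalg.norm(P[i]-P[i-1])),4) for i in range(4)])
v=h[:,:,2]; 
blobs(((v<70)*255).astype(np.uint8),165,232,285,280,"stand",.026)
red=(((g[:,:,2]>g[:,:,1]+60)&(g[:,:,2]>g[:,:,0]+60))*255).astype(np.uint8)
blobs(red,295,170,340,215,"knob",.092)
blobs(red,415,225,490,270,"cross",.012)
gs=s.astype(int);reds=(((gs[:,:,2]>gs[:,:,1]+50)&(gs[:,:,2]>gs[:,:,0]+50))*255).astype(np.uint8)
blobs(reds,320,195,350,220,"knobscene",.092,"scene")
for p in [(316,165),(316,183),(430,215),(450,230),(440,285),(560,240),(500,225)]: print(p,h[p[1],p[0]])
```

```text
stand 1994.0 [223.1 253.9] [[176.39999389648438, 244.6999969482422], [267.79998779296875, 237.60000610351562], [269.79998779296875, 263.1000061035156], [178.3000030517578, 270.1000061035156]] 
  world c [0.4861 0.2534] [[0.5049, 0.3532], [0.5205, 0.1597], [0.4672, 0.1544], [0.4518, 0.3463]] [0.0536, 0.1942, 0.0536, 0.1926]
knob 88.5 [319.  193.5] [[314.0, 188.0], [324.0, 188.0], [324.0, 199.0], [314.0, 199.0]] 
  world c [0.6056 0.051 ] [[0.6165, 0.0609], [0.6166, 0.0411], [0.5946, 0.041], [0.5945, 0.0608]] [0.022, 0.0198, 0.022, 0.0197]
cross 3.5 [450. 247.] [[448.0, 246.0], [452.0, 246.0], [452.0, 248.0], [448.0, 248.0]] 
  world c [ 0.5022 -0.2307] [[0.5043, -0.2264], [0.5043, -0.2351], [0.5, -0.2349], [0.5, -0.2263]] [0.0043, 0.0086, 0.0043, 0.0086]
knobscene 57.0 [336. 207.] [[330.0, 207.0], [336.0, 201.0], [342.0, 207.0], [336.0, 213.0]] 
  world c [0.6042 0.0576] [[0.5933, 0.0514], [0.5941, 0.0757], [0.6153, 0.0635], [0.6142, 0.0397]] [0.0239, 0.0244, 0.0245, 0.0237]
(316, 165) [ 35  43 131]
(316, 183) [19 53 68]
(430, 215) [ 39  41 132]
(450, 230) [ 78  10 132]
(440, 285) [ 37  48 132]
(560, 240) [ 41  31 133]
(500, 225) [19 46 78]
```

View pics/crop0.png

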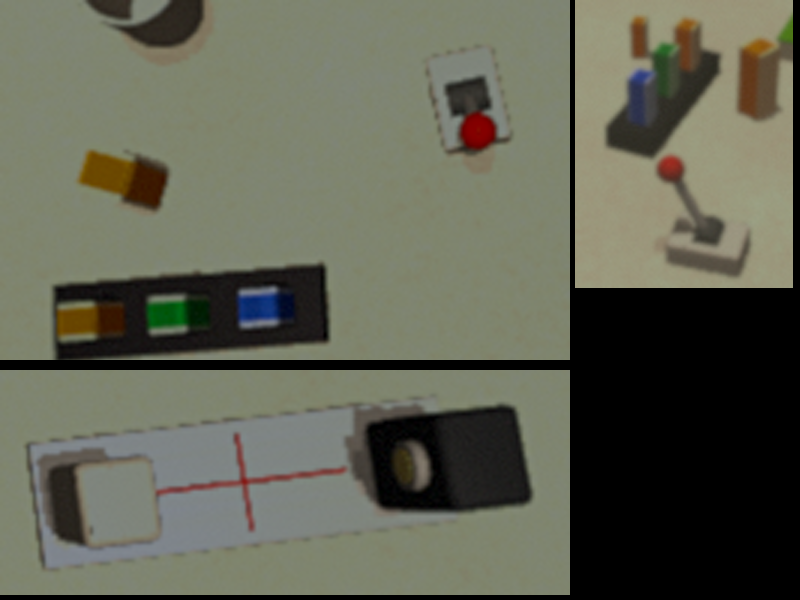

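The crop confirms it. The amber cell in the stand's end slot is the same size as green and blue, while the loose ones are smaller and larger. Its pale frosted edges face the stand's y. Next I work out the target poses.

Run:
```python
from h import *
t=cv2.imread("pics/top0.png"); g=t.astype(int)
f=lambda pts,oy=150,ox=160,y0=0:[(ox+(x+.5)/3-.5,oy+(y-y0+.5)/3-.5) for x,y in pts]
ang=lambda d:round(float(np.degrees(np.arctan2(d[1],d[0]))),2)
# cross
m=(g[:,:,2]>g[:,:,1]+25)&(g[:,:,2]>g[:,:,0]+25)
ys,xs=np.nonzero(m[225:270,415:490]); P=onz("top",np.c_[xs+415,ys+225],.012)[:,:2]
c=np.median(P,0)
for _ in range(5):
    a=P[(abs(P[:,0]-c[0])>.008)|(abs(P[:,1]-c[1])>.008)]
    lo=a[abs(a[:,1]-c[1])>.012]; sh=a[abs(a[:,0]-c[0])>.010]
    p=np.polyfit(lo[:,1],lo[:,0],1); q=np.polyfit(sh[:,0],sh[:,1],1) # x=p0*y+p1 ; y=q0 x+q1
    x=(p[0]*q[1]+p[1])/(1-p[0]*q[0]); c=np.array([x,q[0]*x+q[1]])
print("cross",c.round(4),"beam ang",ang((p[0],1)),"short",ang((1,q[0])),len(lo),len(sh))
B=onz("top",f([(28,444),(434,398),(45,569)],210,370,370),.012)[:,:2]
print("plate edge ang",ang(B[0]-B[1]), "end edge",ang(B[0]-B[2]),np.linalg.norm(B[0]-B[2]))
for n,qd in dict(amber=[(59,304),(97,302),(99,339),(61,342)],green=[(147,296),(187,295),(189,330),(149,333)],blue=[(237,290),(276,287),(278,323),(240,326)]).items():
    Q=onz("top",f(qd),.078)[:,:2]; print(n,Q.mean(0).round(4),ang(Q[0]-Q[1]))
S=onz("top",f([(54,286),(323,265),(328,341),(58,358)]),.026)[:,:2]; print("stand",S.mean(0).round(4),ang(S[0]-S[1]),ang(S[0]-S[3]))
W=onz("top",f([(428,60),(492,47),(510,137),(447,152)]),.025)[:,:2]; print("swbase",W.mean(0).round(4),ang(W[0]-W[3]),ang(W[1]-W[2]),ang(W[0]-W[1]),[np.linalg.norm(W[i]-W[i-1]).round(3) for i in range(4)])
o1,d1=ray("top",[(319,193.5)]);o2,d2=ray("scene",[(336,207.5)])
A=np.c_[d1[0],-d2[0]]; k=np.linalg.lstsq(A,o2-o1,rcond=None)[0]; print("knob",o1+k[0]*d1[0],o2+k[1]*d2[0])
Rt=R.from_quat(telemetry.read_state()["eef_rot"]).as_matrix(); print(Rt.round(3))
```

```text
cross [ 0.5027 -0.2344] beam ang 96.76 short 5.18 105 46
plate edge ang 96.58 end edge 6.91 0.08908570689473551
amber [0.4803 0.3129] 93.25
green [0.4859 0.2545] 91.67
blue [0.4907 0.1955] 94.61
stand [0.4862 0.253 ] 94.69 6.17
swbase [0.6395 0.0581] 12.04 11.26 101.91 [np.float64(0.069), np.float64(0.047), np.float64(0.067), np.float64(0.046)]
knob [0.60510981 0.05092526 0.0948314 ] [0.60714589 0.05235519 0.09515221]
[[-0.967  0.253 -0.   ]
 [ 0.253  0.967 -0.001]
 [-0.    -0.001 -1.   ]]
```

{"name": "drive_tool", "arguments": {"series": [0,0,12.8,-13.1,-11.1,0,-1,0,0,12.8,-13.1,-11.1,0,-1,0,0,12.8,-13.1,-11.1,0,-1,0,0,12.8,-13.1,-11.1,0,-1,0,0,12.8,-13.1,-11.1,0,-1,0,0,12.8,-13.1,-11.1,0,-1,0,0,12.8,-13.1,-11.1,0,-1,0,0,12.8,-13.1,-11.1,0,-1,0,0,12.8,-13.1,-11.1,0,-1,0,0,12.8,-13.1,-11.1,0,-1], "grip_force": 10}}

```text
time: 0.93
ee_pos: [0.3981, 0.2617, 0.2138]
eef_rot: [0.637, 0.771, 0.0, -0.0]
ft_force: [1.5, 1.5, 0.1]
width: 0.028
grip_force: 0.0
```

{"name": "drive_tool", "arguments": {"series": [0,0,0,-5.5,2.3,0,-1,0,0,0,-5.5,2.3,0,-1,0,0,0,-5.5,2.3,0,-1,0,0,0,-5.5,2.3,0,-1,0,0,0,-5.5,2.3,0,-1,0,0,0,-5.5,2.3,0,-1,0,0,0,-5.5,2.3,0,-1,0,0,0,-5.5,2.3,0,-1,0,0,0,-5.5,2.3,0,-1]}}

```text
time: 1.68
ee_pos: [0.5306, 0.0666, 0.2134]
eef_rot: [0.634, 0.774, -0.0, -0.0]
ft_force: [-0.3, -0.2, -0.3]
width: 0.0004
grip_force: 0.0
```

{"name": "drive_tool", "arguments": {"series": [0,0,0,-0.7,0.3,0,-1,0,0,0,-0.7,0.3,1,-1,0,0,0,-0.7,0.3,2,-1,0,0,0,-0.7,0.3,2.8,-1,0,0,0,-0.7,0.3,2.8,-1,0,0,0,-0.7,0.3,2.8,-1]}}

```text
time: 2.18
ee_pos: [0.5471, 0.0421, 0.1014]
eef_rot: [0.633, 0.774, -0.001, -0.001]
ft_force: [0.4, -0.6, 1.0]
width: 0.0004
grip_force: 0.0
```

Run:
```python
from h import *
t=snap("top","t1"); s=snap("scene","s1")
im=np.vstack([cv2.resize(i[a:a+140,b:b+260],(780,420))[:300] if 0 else cv2.resize(i[a:a+110,b:b+290],(780,296)) for i,a,b in((t,140,180),(s,165,220))])
cv2.imwrite("pics/c1.png",im[:,:,::-1])
```

```text
(no output)
```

View pics/c1.png

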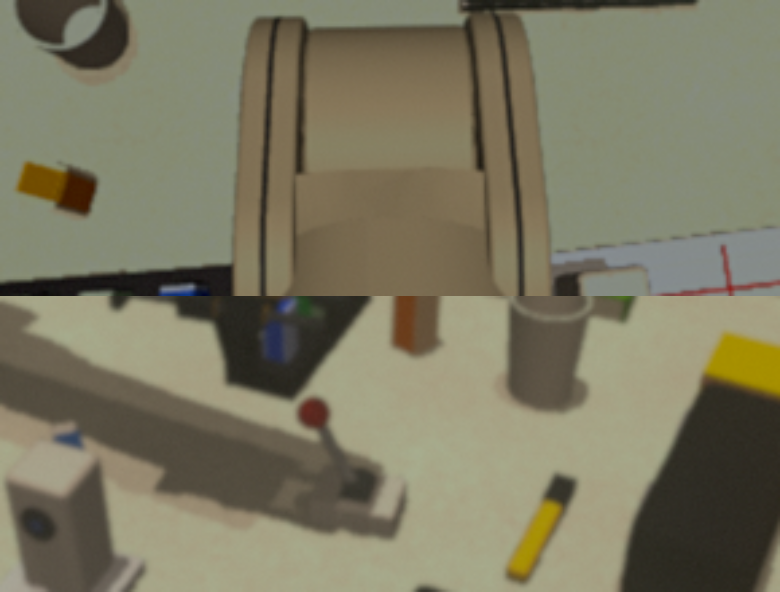

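```bash
python3 -c "
from h import *
p=telemetry.read_state()['ee_pos'];print(px('scene',[p,p+[0,0,.1],[.605,.0515,.092]]),px('top',[p,[.605,.0515,.092]]))"
```

```text
[[309.53440101 198.71986439]
 [307.48077402 157.8616828 ]
 [334.90654697 208.61869357]] [[323.48869822 221.44434191]
 [318.72229544 193.76730266]]
```

View pics/s1.png

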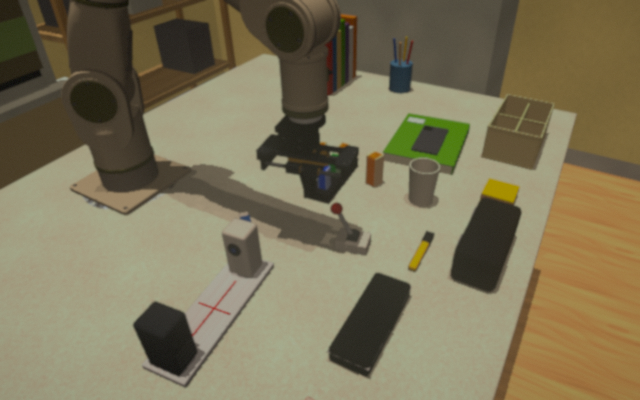

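```bash
python3 -c "
from h import *
s=cv2.imread('pics/s1.png')
im=cv2.resize(s[120:230,250:370],None,fx=5.4,fy=5.4,interpolation=2)
cv2.imwrite('pics/z1.png',cv2.convertScaleAbs(im,alpha=1.8,beta=10))"
```

```text
(no output)
```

View pics/z1.png

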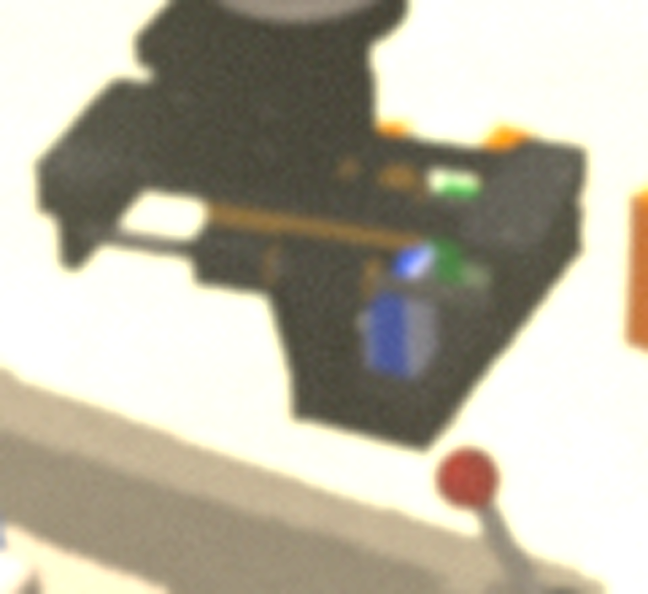

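```bash
python3 -c "
from h import *
a=cv2.imread('pics/scene0.png').astype(int).sum(2)//3; b=cv2.imread('pics/s1.png').astype(int).sum(2)//3
for y in range(170,214,3): print(y,a[y,296:334:2],'|',b[y,296:334:2])
print(px('scene',np.array([[.5471,.0421,.0794],[.5471,.0421,.15]])))
s=telemetry.read_state();print(s['ee_pos'],s['ft_force'],s['joint_positions'])"
```

```text
170 [144 142 143 144 144 142 143 144 143 143 136  93  69  70  79 103  78  59
  50] | [ 36  41  46  43  39  38  37  38  35  38  38  55  49  51  70 102  80  58
  48]
173 [145 145 143 144 145 143 143 144 142 143 134  81  58  56  64  68  65  59
  49] | [62 51 37 33 37 36 38 34 38 36 39 47 50 51 51 52 53 51 54]
176 [146 144 144 144 143 144 144 145 143 144 136  89  59  55  63  72  67  56
  47] | [151 136  68  36  36  36  37  37  36  39  40  48  54  55  58  66  62  52
  44]
179 [144 144 144 146 144 143 144 144 145 145 126  78  57  55  59  68  65  57
  47] | [153 151 105  41  33  35  36  33  36  36  58  64  58  53  59  70  68  56
  40]
182 [144 145 143 144 145 145 144 145 140 120  69  62  59  57  60  69  66  58
  42] | [152 152 134  62  34  35  36  37  33  34  42  60  55  53  60  68  67  57
  43]
185 [142 143 144 144 144 143 143 136 100  55  48  61  58  55  59  70  66  54
  45] | [153 154 150  97  38  36  38  39  33  34  42  61  55  54  59  70  67  52
  39]
188 [143 142 140 142 143 144 128  83  48  46  45  50  49  52  57  64  55  46
  44] | [150 151 149 123  53  35  34  35  35  36  39  47  4
[... 858 characters left out ...]
43 143 143 142 143 142 143 143 142 141 143 142 144 145 143 143 120
  81] | [104 115 131 141 148 151 152 152 152 152 152 153 154 152 155 154 153 124
  66]
209 [143 142 144 143 143 142 142 143 142 144 141 143 142 140 142 143 142 107
  67] | [ 92  91  90  93  97 113 130 142 147 151 151 151 153 152 154 153 152 113
  59]
212 [142 144 144 141 143 143 142 141 141 144 143 142 142 142 143 144 142 132
  91] | [ 90  93  92  93  92  94  91  94  98 108 124 134 144 146 150 153 152 141
  97]
[[309.13954476 207.66330947]
 [307.71998052 180.26098123]]
[0.54937439 0.04193579 0.10405431] [ 1.10849195  0.31696206 -0.49828321] [-0.63330061  0.27939374  0.55207603  1.82116442 -0.16523679  1.08390837
  0.17798155]
```

The scene crops show the closed fingertips ending near pixel (310,198), some 20 mm higher than I computed. The knob at (336,208) is untouched. I'll go 16 mm lower and push.

{"name": "drive_tool", "arguments": {"series": [0,0,0,0,0,0.4,-1,0,0,0,0,0.4,0.4,-1,0,0,0,0,0.7,0.4,-1,0,0,0,0,1.0,0.4,-1,0,0,0,0,1.2,0.4,-1,0,0,0,0,1.4,0.4,-1,0,0,0,0,1.6,0.4,-1,0,0,0,0,1.8,0.4,-1]}}

```text
time: 2.95
ee_pos: [0.6209, 0.0561, 0.0893]
eef_rot: [0.633, 0.774, 0.002, 0.001]
ft_force: [-0.6, -1.7, 0.8]
width: 0.0005
grip_force: 0.5
```

Run:
```python
from h import *
for k in range(2): print(telemetry.read_state()["ee_pos"],telemetry.read_state()["ft_force"])
s=snap("scene","s2")
cv2.imwrite("pics/z2.png",cv2.convertScaleAbs(cv2.resize(s[140:265,260:400,::-1],None,fx=4.6,fy=4.6,interpolation=2),alpha=1.6))
```

```text
[0.62086685 0.05606986 0.08925643] [-0.57408125 -1.68291841  0.82801857]
[0.62086685 0.05606986 0.08925643] [-0.57408125 -1.68291841  0.82801857]
```

View pics/z2.png

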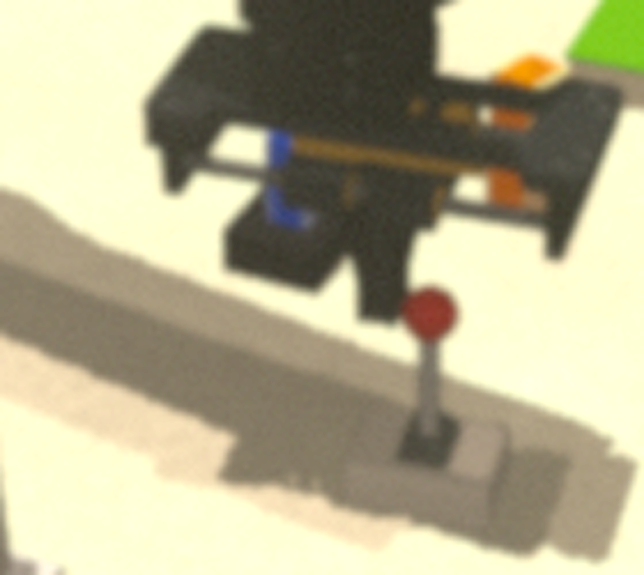

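The crop shows the closed fingers at (385,315) against the red knob at (430,315), which is upright. The fingertips are at about knob-centre height, so I'll go a bit lower and keep pushing.

{"name": "drive_tool", "arguments": {"series": [0,0,0,0,0,0.3,-1,0,0,0,0,0.2,0.3,-1,0,0,0,0,0.4,0.3,-1,0,0,0,0,0.6,0.3,-1,0,0,0,0,0.8,0.3,-1,0,0,0,0,0.8,0.3,-1]}}

```text
time: 3.5
ee_pos: [0.6518, 0.0619, 0.0738]
eef_rot: [0.634, 0.774, 0.0, 0.0]
ft_force: [-0.0, 0.4, -0.4]
width: 0.0005
grip_force: 0.0
```

```bash
cat > knob.py <<'E'
from h import *
import sys
s=snap("scene",sys.argv[1]).astype(int)
m=(s[:,:,0]>s[:,:,1]+45)&(s[:,:,0]>s[:,:,2]+45); m[:190]=0;m[225:]=0;m[:,:320]=0;m[:,400:]=0
ys,xs=np.nonzero(m); print(len(xs),xs.mean(),ys.mean())
b=np.array([.6395,.0581,.022]);u=np.array([.979,.203,0])
for a in(-.5,0,.3,.4,.45,.5): print(a,px("scene",b+.08*(np.sin(a)*u+[0,0,np.cos(a)])).round(1))
print(telemetry.read_state()["ee_pos"],telemetry.read_state()["ft_force"])
E
python3 knob.py s3
```

```text
52 368.5 213.0
-0.5 [[333.3 208.4]]
0 [[351.2 208. ]]
0.3 [[362.3 211.5]]
0.4 [[365.9 213.2]]
0.45 [[367.6 214.1]]
0.5 [[369.2 215.2]]
[0.65113274 0.06156974 0.07373786] [-0.88062222  0.63422138  0.41139995]
```

{"name": "drive_tool", "arguments": {"series": [0,0,0,0,0.1,0,-1,0,0,0,0,0.2,0,-1,0,0,0,0,0.3,0,-1,0,0,0,0,0.3,0,-1]}}

```text
time: 3.88
ee_pos: [0.6592, 0.063, 0.0732]
eef_rot: [0.634, 0.773, -0.003, -0.003]
ft_force: [-15.3, -1.3, 7.7]
width: 0.0005
grip_force: 7.7
```

```bash
python3 knob.py s4|sed -n '1p;$p'
```

```text
48 371.6666666666667 214.875
[0.6591506  0.0630417  0.07314617] [-14.6485254   -1.40375701   7.57262996]
```

{"name": "drive_tool", "arguments": {"series": [0,0,0,0,-0.8,0,-1,0,0,0,0,-0.9,-1,-1,0,0,0,0,-0.9,-2,-1,0,0,0,0,-0.9,-3.2,-1,0,0,1.3,7,-3.2,-3.2,0.1,0,0,1.3,7,-3.2,-3.2,0.1,0,0,1.3,7,-3.2,-3.2,0.1,0,0,1.3,7,-3.2,-3.2,0.1,0,0,1.3,7,-3.2,-3.2,0.1,0,0,1.3,7,-3.2,-3.2,0.1]}}

```text
time: 4.77
ee_pos: [0.5027, 0.2756, 0.2016]
eef_rot: [0.677, 0.736, 0.001, -0.0]
ft_force: [0.7, 0.5, 0.5]
width: 0.0328
grip_force: 0.0
```

```bash
python3 knob.py s5|sed -n '1p;$p'; python3 -c "
from h import *
s=telemetry.read_state();print(s['joint_positions'],s['eef_rot'],s['width'])"
```

```text
85 371.3529411764706 213.58823529411765
[0.4976656  0.28503423 0.2012902 ] [-2.95286633  8.7715435  -0.52936385]
[-0.98698568  0.2319074   0.45866677  1.64340707 -0.11112753  1.29035373
 -0.41342845] [ 0.67281244  0.73980904  0.00108809 -0.00219545] 0.036687397717525765
```

{"name": "drive_tool", "arguments": {"series": [0,0,0.1,0.3,0,0.5,0.1,0,0,0.1,0.3,0,1,0.1,0,0,0.1,0.3,0,1,0.1,0,0,0.1,0.3,0,1,0.1,0,0,0.1,0.3,0,1,0.1]}}

```text
time: 5.23
ee_pos: [0.5036, 0.2852, 0.1621]
eef_rot: [0.68, 0.733, 0.001, 0.0]
ft_force: [-0.1, -0.0, 0.9]
width: 0.0478
grip_force: 0.0
```

```bash
cat > meas.py <<'E'
from h import *
import sys
s=snap("scene",sys.argv[1]); p=telemetry.read_state(); print(p["ee_pos"],p["eef_rot"],p["width"])
P=p["ee_pos"];M=R.from_quat(p["eef_rot"]).as_matrix()
im=cv2.resize(s[90:220,270:400,::-1],None,fx=4.6,fy=4.6,interpolation=2); im=cv2.convertScaleAbs(im,alpha=1.6)
for z,c in((0,(255,0,255)),(.022,(0,0,255))):
    q=px("scene",P+M@[0,0,z])[0]; cv2.circle(im,tuple(int(v) for v in (q-[270,90]+.5)*4.6),4,c,-1)
a=np.array([.4808,.3132,.078]); q=px("scene",a)[0]; cv2.circle(im,tuple(int(v) for v in (q-[270,90]+.5)*4.6),4,(255,255,0),-1)
cv2.imwrite(f"pics/z{sys.argv[1]}.png",im)
E
python3 meas.py s6
```

```text
[0.50372051 0.28538555 0.1623142 ] [6.80256037e-01 7.32973987e-01 9.08512430e-04 1.81713957e-04] 0.04759502055338581
```

View pics/zs6.png

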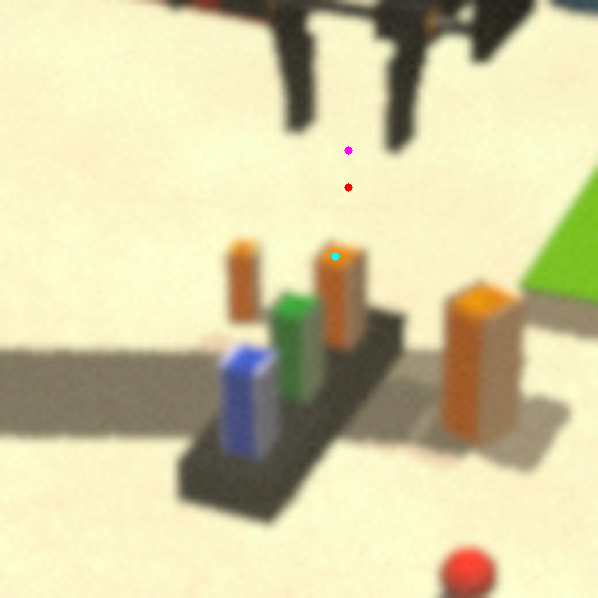

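The crop shows the open fingertips at (300,130) and (398,150), the amber top at (340,255), and the big and small decoys left alone. The tips are about 24 mm above where I projected them, so I'll triangulate them with the top camera too.

Run:
```python
from h import *
t=snap("top","t6"); p=telemetry.read_state(); P=p["ee_pos"];M=R.from_quat(p["eef_rot"]).as_matrix()
q=px("top",np.array([P,P+M@[0,0,.022]])); print(q)
im=cv2.convertScaleAbs(cv2.resize(t[170:300,130:300,::-1],None,fx=4.6,fy=4.6,interpolation=2),alpha=1.8)
for i,c in((0,(255,0,255)),(1,(0,0,255))): cv2.circle(im,tuple(int(v) for v in (q[i]-[130,170]+.5)*4.6),4,c,-1)
cv2.imwrite("pics/zt6.png",im)
```

```text
[[185.11739651 244.32999165]
 [189.44520919 244.50609827]]
```

View pics/zt6.png

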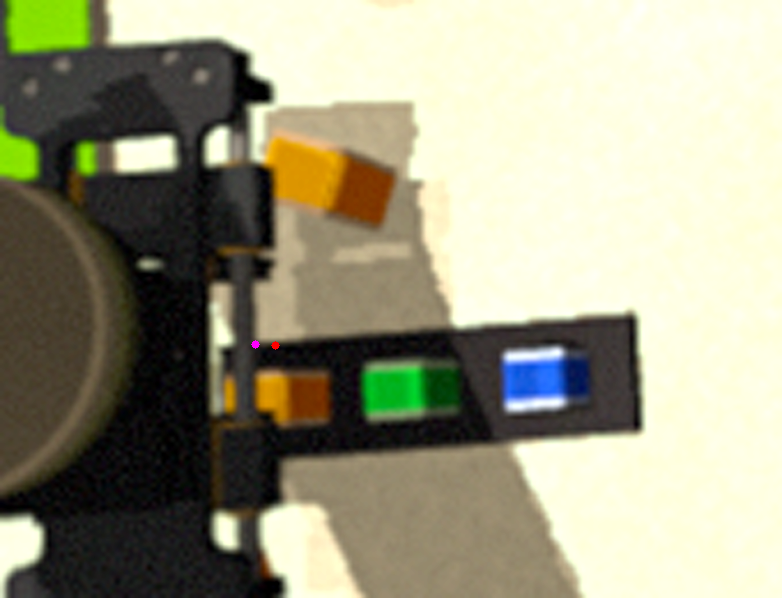

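{"name": "drive_tool", "arguments": {"series": [0,0,-0.1,0.74,-0.55,0,0.1,0,0,-0.1,0.74,-0.55,0,0.1,0,0,-0.1,0.74,-0.55,0.5,0.1,0,0,-0.1,0.74,-0.55,1,0.1,0,0,-0.1,0.74,-0.55,1.5,0.1,0,0,-0.1,0.74,-0.55,2,0.1,0,0,-0.1,0.74,-0.55,2.5,0.1,0,0,-0.1,0.74,-0.55,2.5,0.1,0,0,-0.1,0.74,-0.55,2.5,0.1]}}

```text
time: 6.08
ee_pos: [0.4786, 0.3133, 0.0612]
eef_rot: [0.677, 0.736, -0.0, 0.0]
ft_force: [-0.2, -0.9, 1.2]
width: 0.0477
grip_force: 0.0
```

```bash
python3 meas.py s7
```

```text
[0.47924741 0.31383997 0.06221305] [6.76722454e-01 7.36237947e-01 6.33760185e-04 6.02880921e-05] 0.047818083698336795
```

View pics/zs7.png

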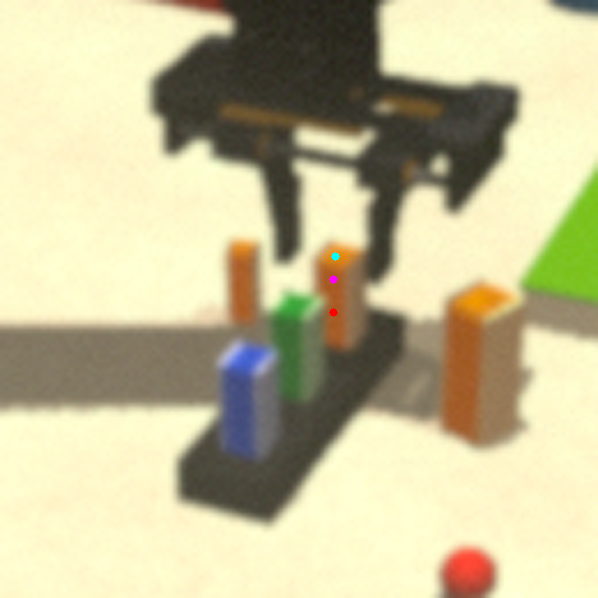

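The crop shows the fingertips at (287,260) and (380,280), straddling the amber cell at (340,255). They are about 28 mm higher than the telemetry implies, and horizontally the alignment is good. I've used all 10 views, so from here I check numerically. Next I go down 30 mm.

{"name": "drive_tool", "arguments": {"series": [0,0,0,0,0.03,0.25,0.1,0,0,0,0,0.03,0.5,0.1,0,0,0,0,0.03,0.75,0.1,0,0,0,0,0.03,0.75,0.1,0,0,0,0,0.03,0.75,0.1]}}

```text
time: 6.55
ee_pos: [0.4793, 0.3133, 0.0301]
eef_rot: [0.677, 0.736, -0.001, -0.0]
ft_force: [-0.2, -0.6, 0.3]
width: 0.0481
grip_force: 0.0
```

Run:
```python
from h import *
s=snap("scene","s8"); p=telemetry.read_state(); print(p["ee_pos"],p["ft_force"],p["eef_rot"])
b=s.astype(int).sum(2)//3
hsv=cv2.cvtColor(s,cv2.COLOR_RGB2HSV)
# dark (D), orange (o), green(g), blue(b), light(.)
for y in range(128,186,1):
    print(y,"".join("D" if b[y,x]<50 else "o" if hsv[y,x,1]>100 and hsv[y,x,0]<22 else "g" if hsv[y,x,1]>90 and 35<hsv[y,x,0]<90 else "b" if hsv[y,x,1]>90 and hsv[y,x,0]>100 else "-" if b[y,x]<95 else "." for x in range(318,366)))
```

```text
[0.47966406 0.31361079 0.03071623] [-0.22606661  1.00097933 -0.00970939] [ 6.76613160e-01  7.36338633e-01 -2.22624482e-04  5.51280543e-06]
128 DDDDDDDDDDDDDDDDo--oooooDDDDDDDDDDDDDDDDDDDDDDDD
129 DDDDDDDDDDDDDDDD-....---oooooD----DDDDDDDDDDDDDD
130 DDDDDDDDDDDDDDD--.........-----.--DDDDDDDDDDDDDD
131 DDDDDDDDDDDDDDD--...............--DDDDDDDDDDDDDD
132 DDDDDDDDDDDDDDDD-...............-DDDDDDDDDDDDDDD
133 DDDDDDDDDDDDDDDD---............--DDDDDDDDDDDDDDD
134 -DDDDDDDDDDDDDDD--------......--DDDDDDDDDDDDDDDD
135 ------DDDDDDDDDD---------------DDDDDDDDDDDDDDD--
136 .....----DDDDDD--....---------DDDDDDDDDDDDDDD--.
137 ........--DDDDD--.........----DDDDDDDDDDoo-DD-..
138 .........--DDDDD-............-DDDDDDDDDDoo----..
139 .........--DDDDD--...........--DDDDDDDDDo-------
140 ..........-DDDDDD-............-DDDDDDDDDo-------
141 ..........-DDDDDD-............---DDDDDDD---..---
142 ...oooo...-DDDDDD-..............--DDDDDD-.......
143 ..oooooo..--DDDDD-.....oooooo....-DDDDD-........
144 ..oooooo..--DDDD--....ooooooooo.--DDDDD-........
145 ..oooooo...-DDDD--...oooooooooo--DDDDD-.........
146 ..o
[... 1412 characters left out ...]
-----------
173 -bbbbb--------DDDg----DDDDDDDDDDDD-------------o
174 -bbbbb-------gDDD-----DDDDDDDDDDD---------------
175 -bbbbb--------DDD----DDDDDDDDDDD----------------
176 -bbbbb--------DDD----DDDDDDDDDDD----------------
177 --bbbb-------DDDDD-DDDDDDDDDDDD----------------o
178 --bbbbb------DDDDDDDDDDDDDDDD------------------o
179 --bbbbb------DDDDDDDDDDDDDDD--......-----------o
180 --bbbbb------DDDDDDDDDDDDDD--............------o
181 -bbbbbb------DDDDDDDDDDDDDD-...................-
182 -bbbbbb------DDDDDDDDDDDDD-.....................
183 --bbbb--------DDDDDDDDDDD--.....................
184 --bbbbb------DDDDDDDDDDD--......................
185 --bbbbb------DDDDDDDDDD--.......................
```

{"name": "drive_tool", "arguments": {"series": [0,0,0,0,0,0,-0.3,0,0,0,0,0,0,-0.5,0,0,0,0,0,0,-1,0,0,0,0,0,0,-1,0,0,0,0,0,0,-1,0,0,0,0,0,0,-1], "grip_force": 15}}

```text
time: 7.1
ee_pos: [0.4804, 0.3138, 0.0311]
eef_rot: [0.677, 0.736, 0.001, 0.0]
ft_force: [3.4, 0.3, -1.4]
width: 0.0235
grip_force: 15.0
```

{"name": "drive_tool", "arguments": {"series": [0,0,0,0,0,-0.2,-1,0,0,0,0,0,-0.5,-1,0,0,0,0,0,-1,-1,0,0,0,0,0,-1.7,-1,0,0,0,0,0,-2.4,-1,0,0,0,0,0,-3.1,-1,0,0,0,0,0,-3.8,-1,0,0,0,0,0,-4.2,-1,0,0,0,0,0,-4.2,-1], "grip_force": 20}}

```text
time: 7.85
ee_pos: [0.4809, 0.3146, 0.2031]
eef_rot: [0.677, 0.736, 0.003, -0.0]
ft_force: [0.4, 0.5, -0.1]
width: 0.0239
grip_force: 20.0
```

```bash
cat > cell.py <<'E'
from h import *
import sys
p=telemetry.read_state(); P=p["ee_pos"]; print(P,p["eef_rot"],p["ft_force"],p["width"])
off=float(sys.argv[2]) if len(sys.argv)>2 else 0.0
for n in("scene","top"):
    s=snap(n,sys.argv[1]+n); h=cv2.cvtColor(s,cv2.COLOR_RGB2HSV)
    m=((h[:,:,1]>110)&(h[:,:,0]<24)&(h[:,:,0]>5)).astype(np.uint8)*255
    cs=[c for c in cv2.findContours(m,0,2)[0] if cv2.contourArea(c)>12]
    print(n,"pred cell",px(n,P+[0,0,off]).round(1),[(cv2.boundingRect(c),cv2.contourArea(c)) for c in cs if cv2.boundingRect(c)[1]>60 and cv2.boundingRect(c)[0]<520])
E
python3 cell.py s9 .016
```

```text
[0.48092807 0.31463432 0.20312312] [ 6.76627268e-01  7.36320237e-01  2.83691013e-03 -3.18578764e-05] [ 0.3557897   0.45711071 -0.08154614] 0.023860272140594715
scene pred cell [[342.9  94.3]] [((409, 241, 21, 30), 44.0), ((481, 194, 34, 11), 52.5), ((494, 163, 146, 237), 25164.0), ((494, 155, 13, 6), 14.5), ((366, 151, 17, 35), 301.5), ((484, 150, 13, 8), 20.0), ((320, 142, 6, 18), 78.5), ((487, 128, 55, 40), 1125.5), ((493, 114, 25, 16), 187.5), ((0, 95, 86, 93), 4466.5), ((336, 79, 14, 29), 257.5)]
top pred cell [[153.6 257.9]] [((171, 289, 18, 12), 105.5), ((154, 250, 16, 18), 203.0), ((500, 236, 7, 12), 30.5), ((141, 231, 17, 61), 211.0), ((109, 229, 5, 8), 19.5), ((185, 199, 31, 20), 337.5), ((20, 76, 50, 25), 873.0), ((0, 76, 18, 15), 218.5), ((159, 65, 35, 33), 121.5)]
```

{"name": "drive_tool", "arguments": {"series": [0,0,0,-0.3,0,0,-1,0,0,0,-0.9,0,0,-1,0,0,-0.1,-1.6,-0.1,0,-1,0,0,-0.1,-2.4,-0.1,0,-1,0,0,-0.2,-3.2,-0.2,0,-1,0,0,-0.2,-4,-0.2,0,-1,0,0,-0.3,-4.8,-0.2,0,-1,0,0,-0.3,-5.6,-0.3,0,-1,0,0,-0.36,-6.4,-0.3,0,-1,0,0,-0.36,-7.2,-0.3,0,-1]}}

```text
time: 8.78
ee_pos: [0.4906, 0.0233, 0.1975]
eef_rot: [0.665, 0.747, -0.001, -0.001]
ft_force: [0.9, 0.6, -0.8]
width: 0.0243
grip_force: 20.0
```

{"name": "drive_tool", "arguments": {"series": [0,0,0,-0.8,0,0,-1,0,0,0,-1.6,0,0,-1,0,0,0,-2.4,0,0,-1,0,0,0,-3.2,0,0,-1,0,0,0,-4,0,0,-1,0,0,0,-4.8,0,0,-1,0,0,0,-5.5,0,0,-1,0,0,0,-6,0,0,-1,0,0,0,-6.3,0,0,-1,0,0,0,-6.3,0,0,-1]}}

```text
time: 9.62
ee_pos: [0.5191, -0.2282, 0.1975]
eef_rot: [0.667, 0.745, -0.001, -0.001]
ft_force: [-0.6, -0.6, -0.7]
width: 0.0238
grip_force: 20.0
```

{"name": "drive_tool", "arguments": {"series": [0,0,0,0,0,0,-1,0,0,0,0,0,0,-1]}}

```text
time: 9.78
ee_pos: [0.5206, -0.2237, 0.198]
eef_rot: [0.665, 0.747, -0.0, -0.001]
ft_force: [-0.0, 0.4, -0.8]
width: 0.024
grip_force: 20.0
```

```bash
python3 cell.py s10 .0155
```

```text
[ 0.52061071 -0.223703    0.19798694] [ 6.64777241e-01  7.47041126e-01 -1.69226782e-04 -8.64888337e-04] [-0.01919539  0.42329732 -0.81502314] 0.023995752174232336
scene pred cell [[203.  225.3]] [((409, 241, 21, 30), 43.0), ((189, 207, 24, 39), 428.0), ((203, 198, 8, 11), 31.0), ((481, 194, 34, 11), 45.0), ((168, 188, 9, 11), 30.5), ((157, 178, 49, 16), 185.5), ((209, 171, 18, 9), 75.5), ((494, 163, 146, 237), 25154.0), ((366, 152, 16, 34), 271.5), ((320, 142, 6, 18), 75.0), ((502, 131, 40, 33), 384.5), ((519, 121, 24, 14), 169.0), ((495, 115, 23, 14), 134.5), ((0, 99, 81, 89), 3978.0), ((69, 98, 16, 13), 12.5)]
top pred cell [[486.3 234.5]] [((171, 290, 18, 11), 99.0), ((472, 227, 17, 18), 204.0), ((482, 204, 23, 59), 217.5), ((186, 200, 30, 19), 312.0), ((20, 76, 50, 25), 875.0), ((0, 76, 18, 15), 217.0), ((158, 75, 36, 23), 111.0)]
```

{"name": "drive_tool", "arguments": {"series": [0,0,0,-0.2,-0.48,0,-1,0,0,0,-0.2,-0.48,0,-1,0,0,0,-0.2,-0.48,0.4,-1,0,0,0,-0.2,-0.48,1,-1,0,0,0,-0.2,-0.48,1.6,-1,0,0,0,-0.2,-0.48,2.2,-1,0,0,0,-0.2,-0.48,2.7,-1,0,0,0,-0.2,-0.48,3.1,-1,0,0,0,-0.2,-0.48,3.2,-1,0,0,0,-0.2,-0.48,3.2,-1]}}

```text
time: 10.72
ee_pos: [0.5026, -0.2339, 0.0701]
eef_rot: [0.665, 0.747, -0.0, -0.001]
ft_force: [0.6, 0.4, -0.1]
width: 0.0236
grip_force: 20.0
```

{"name": "drive_tool", "arguments": {"series": [0,0,0,0,0,0,-1,0,0,0,0,0,0,-1]}}

```text
time: 10.88
ee_pos: [0.5039, -0.2348, 0.0721]
eef_rot: [0.665, 0.747, 0.001, 0.001]
ft_force: [-0.0, 1.0, -0.6]
width: 0.0238
grip_force: 20.0
```

```bash
python3 cell.py s11 .0155
python3 - <<'E'
from h import *
c=np.array([.5027,-.2344,.085]); a=np.radians(96.65); X=np.array([np.cos(a),np.sin(a),0]);Y=np.array([-X[1],X[0],0]);Z=np.array([0,0,1.])
for n in("scene","top"):
    q=np.array([c+i*.013*X+j*.012*Y+k*.032*Z for i in(-1,1) for j in(-1,1) for k in(-1,1)]); p=px(n,q); print(n,"target hull",p.min(0).round(1),p.max(0).round(1),p.round(0).tolist())
    s=cv2.imread(f"pics/s11{n}.png"); h=cv2.cvtColor(s,cv2.COLOR_BGR2HSV); b=s.astype(int).sum(2)//3
    x0,y0=p.min(0).astype(int)-8; x1,y1=p.max(0).astype(int)+9
    for y in range(y0,y1): print(y,"".join("o" if h[y,x,1]>110 and 5<h[y,x,0]<24 else "D" if b[y,x]<50 else "-" if b[y,x]<95 else "." for x in range(x0,x1)), x0 if y==y0 else "")
E
```

```text
[ 0.50388892 -0.23481617  0.07205339] [6.64824454e-01 7.46999098e-01 5.11293965e-04 7.28613465e-04] [-0.0040067   0.98102528 -0.621752  ] 0.023831178098554874
scene pred cell [[204.8 281.1]] [((193, 270, 20, 29), 270.5), ((205, 263, 7, 10), 23.0), ((165, 244, 42, 18), 122.0), ((409, 240, 21, 31), 42.5), ((211, 237, 19, 8), 57.5), ((196, 234, 10, 9), 20.0), ((481, 194, 34, 11), 49.5), ((494, 163, 146, 237), 25155.0), ((366, 152, 16, 34), 274.5), ((320, 142, 6, 18), 75.0), ((491, 128, 50, 39), 866.0), ((494, 116, 25, 13), 114.5), ((0, 99, 82, 88), 3984.0)]
top pred cell [[464.9 245.8]] [((171, 290, 18, 11), 97.5), ((453, 224, 24, 45), 222.5), ((186, 200, 30, 19), 309.0), ((20, 76, 50, 25), 877.0), ((0, 76, 18, 15), 218.5), ((159, 74, 35, 24), 104.5)]
scene target hull [191.  261.9] [217.6 301.1] [[209.0, 301.0], [203.0, 276.0], [198.0, 297.0], [191.0, 272.0], [218.0, 291.0], [211.0, 266.0], [207.0, 287.0], [200.0, 262.0]]
253 DDDooooooooooDDDDDDDDDDDDDDDDDDDDDDDDDDDDDD 183
254 DDDDDDoooooooooooDDDDDDDDDDDDDDDDDDDDDDDDDD 
255 DDDDDDDDDooooooooooooDDDDDDDDDDDDDDDDDDDDDD 
256 DDDDDDDDDDDo
[... 3654 characters left out ...]
 
248 --------DDoooooooooooDDDooooooDDDDDDDDDDDDDD 
249 -----------ooooooooooDDDooooooDDDDDDDDDDDDDD 
250 -----------ooooooooooDDDDoooooDDDoDoDDDDoDDo 
251 -----------oooooooooooDDDooooooDDDDDDDDDDDDD 
252 ------------ooooooooooDDDooooooDDDDDDDDDDDDD 
253 -----------------DoooDDDDDo-oooDDDDDDDDDDDDD 
254 ------------------DDDDDDDDDooooDDDDDDDDDDDDD 
255 ---------D--------DDDDDDDDDDDooDDDDDDDDDDDDD 
256 ---------D--------DDDDDDDDDoooDDDDoDDDDDDDDD 
257 -----------------DDDoooDDooooooDDDDDDDDDDDDD 
258 ------------------DoooooooDoooooDDDoDDDDDDDD 
259 ------------------DDDooDDoDDDDoDDoDDDDDDDDDD 
260 ----------D-------DDDDDDDDDDDDoDDDDDDDDDDDDD 
261 ----------D-------DDDDDDDDDDDDDoDDDDDDDDoDDD
```

Run:
```python
from h import *
s=cv2.imread("pics/scene0.png").astype(int)
m=(s[:,:,2]>s[:,:,1]+22)&(s[:,:,2]>s[:,:,0]+22); ys,xs=np.nonzero(m[270:340,185:245]); P=onz("scene",np.c_[xs+185,ys+270],.012)[:,:2]
a=np.radians(96.65);X=np.array([np.cos(a),np.sin(a)]);Y=np.array([-X[1],X[0]])
c=np.array([.5027,-.2344]);q=P-c; u=q@X;v=q@Y
k=(abs(u)<.08)&(abs(v)<.045); u,v=u[k],v[k]
print("scene cross minus top cross: along beam",np.median(u[abs(v)>.012]),"across",np.median(v[abs(u)>.015]),len(u))
# same colour-mask comparison of the held cell at start in stand (top) : orange left/right edges vs model
for n,f,cc,an in(("top","top0",[.4808,.3132,.046],94.9),("top","s11top",[.5027,-.2344,.085],96.65),("scene","scene0",[.4808,.3132,.046],94.9)):
    im=cv2.imread(f"pics/{f}.png");h=cv2.cvtColor(im,cv2.COLOR_BGR2HSV);mm=(h[:,:,1]>110)&(h[:,:,0]>5)&(h[:,:,0]<24)
    an=np.radians(an);x=np.array([np.cos(an),np.sin(an),0]);y=np.array([-x[1],x[0],0]);z=np.array([0,0,1.])
    p=px(n,np.array([cc+i*.013*x+j*.012*y+kk*.032*z for i in(-1,1) for j in(-1,1) for kk in(-1,1)]))
    lo=p.min(0).astype(int)-3;hi=p.max(0).astype(int)+4
    yy,xx=np.nonzero(mm[lo[1]:hi[1],lo[0]:hi[0]]);print(f,p.min(0).round(1),p.max(0).round(1),"obs",xx.min()+lo[0],yy.min()+lo[1],xx.max()+lo[0],yy.max()+lo[1])
st=[telemetry.read_state()["ee_pos"]];print(st)
```

```text
scene cross minus top cross: along beam 0.0032288544295983514 across -0.0015569574079121345 311
top0 [179.1 250. ] [202.8 263.3] obs 179 250 201 262
s11top [451.3 239. ] [478.4 253.4] obs 453 236 480 256
scene0 [336.2 142.1] [348.6 169.3] obs 339 143 347 165
[array([ 0.50380182, -0.23481797,  0.07191305])]
```

{"name": "drive_tool", "arguments": {"series": [0,0,0,0.02,-0.02,0.07,-1,0,0,0,0.02,-0.02,0.07,-1,0,0,0,0.02,-0.02,0.07,-1,0,0,0,0.02,-0.02,0.07,-1,0,0,0,0.02,-0.02,0.07,-1,0,0,0,0.02,-0.02,0.07,-1]}}

```text
time: 11.48
ee_pos: [0.5022, -0.2341, 0.0681]
eef_rot: [0.665, 0.747, 0.0, 0.0]
ft_force: [-0.3, 0.2, -0.5]
width: 0.0235
grip_force: 20.0
```

```bash
python3 cell.py s12 .0155 | cut -c1-330
python3 - <<'E'
from h import *
v=telemetry.read_state();print(abs(v["joint_vel"]).max(),v["grip_force"],v["width"])
s=cv2.imread("pics/s12scene.png").astype(int);m=(s[190:225,320:400,2]>s[190:225,320:400,1]+45);ys,xs=np.nonzero(m);print("knob",xs.mean()+320,ys.mean()+190)
for n,b in(("scene",(186,262,222,305)),("top",(448,236,470,258))):
    i=cv2.imread(f"pics/s12{n}.png");h=cv2.cvtColor(i,cv2.COLOR_BGR2HSV)
    for y in range(b[1],b[3],2): print(y,"".join("o" if h[y,x,1]>110 and 5<h[y,x,0]<24 else "." for x in range(b[0],b[2])))
E
```

```text
[ 0.5022372  -0.23407184  0.06807672] [6.64961012e-01 7.46878070e-01 2.84155768e-05 1.42843558e-05] [-0.33523754  0.16536421 -0.53428774] 0.023549431866532154
scene pred cell [[204.8 282. ]] [((192, 271, 25, 29), 277.5), ((206, 264, 6, 11), 17.5), ((166, 245, 41, 18), 122.5), ((409, 241, 21, 30), 42.0), ((211, 238, 19, 9), 60.0), ((196, 235, 10, 10), 20.0), ((481, 193, 36, 12), 49.5), ((494, 163, 146, 237), 25156.0), ((366, 152, 16, 34), 273.0), ((320, 142, 6, 18), 74.0), ((491, 130, 
top pred cell [[463.8 246.6]] [((171, 290, 18, 11), 96.5), ((452, 239, 11, 17), 103.5), ((461, 224, 12, 37), 109.0), ((186, 200, 30, 19), 310.0), ((20, 76, 50, 25), 874.0), ((0, 76, 18, 15), 220.0), ((159, 64, 35, 34), 118.5)]
0.0021421314343767995 19.994387989863753 0.02377786991650694
knob 371.34831460674155 213.5505617977528
262 ....................................
264 .......................oo...........
266 .....................ooo............
268 ....................ooo.............
270 ....................oo..............
272 .......oooooo.......ooo.............
274 ......oooooooooooo....o.......
[... 218 characters left out ...]
.........ooooooooooo..............
288 ...........ooooooooooo..............
290 ............ooooooooooo.....ooo.....
292 .............oooooooooooo..oo.......
294 .............oooooooooooo.o.........
296 ..............ooooooooooooo.........
298 .................ooooooooo..........
300 ....................................
302 ....................................
304 .................o.o..........o.....
236 ...................ooo
238 ..................ooo.
240 ..........ooooo...oooo
242 ..........ooo....ooooo
244 ....oooooooooo...ooooo
246 ....oooooooooo...ooooo
248 ....ooooooooooo...oooo
250 ....ooooooooooo...oooo
252 .....oooooooooo...oooo
254 ............ooo.....oo
256 ......................
```

```bash
python3 -c "
from h import *
print(r.close_job())"
```

```text
the job is handed in; nothing more can be done
None
```

I handed the job in with the lamp lever pushed fully over and the amber cell held by its frosted faces midway in the light path; by the cameras it is within about 2 mm of centre, and the verdict wasn't shown.

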